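Empty the sample file into the caddy

TASK

Set the flooring samples out for choosing: lift the lever of the ring file to spring its rings open, take every wooden sample strip off its pins and stand each one, and any that already lie loose on the table, on end in the wooden caddy, right down on the bottom of its compartment. When all of them stand in it, press the lever fully down so that the rings are shut again, and leave the caddy upright and the mug, the remote control and the glass coaster where they are.

Things in the scene. Friction and masses are not known exactly. Their poses are not given: they have to be found in the camera images.
- file: A5 lever arch file lying open, flat, immovable. Origin on the table top midway between its two pins; z up, y along the line of the pins and the spine, x from the pins to lever, spine and front cover. In mm: back cover 3 thick, x -105..95, y +-115; spine and front cover, 3 thick, on to x 357; steel base plate, top at z 5, x -16..88, y +-75, on which the samples lie.
- pin_top (a point): top of the fixed pin at file x 0, y +40, z 61 mm; its twin stands at y -40. Both are upright steel, 5 mm in diameter; the samples are threaded on them.
- arches (a joint): angle of the two wire arches, rad: 0 shut, 1.1 open. 4.4 mm wire at file y +-40, hinged about a bar along y at file x 44, z 10 mm (bar y +-62). Shut, they curve over (top at z 66) onto the tops of the pins, so nothing comes off; open, they lean away beyond x 44, up to x 85, z 74, and the pins are free. Driven by the lever.
- lever (a joint): the lever, rad: 0 pressed fully down (rings shut), 1.75 fully lifted (rings open). Down, it lies level along the file's +y; lifted, it stands leaning 10 degrees past upright towards -y. The arches follow it (arches = 0.63 x lever). An over-centre spring holds it at either end: let go above 0.95 rad it springs open, below 0.65 rad it snaps shut; moving it takes 1 to 2 N at the tab.
- lever_pivot (a point): the lever's axis, which runs along the file's x: at file x 70, y -52, z 26 mm, in a steel bracket (x 60..80, y -60..-44, top z 31)
- lever_tab (a point): centre of the black tab on the lever's free end, 64 mm from the lever's axis: 20 wide (along the file's x), 20 long, 6 thick, free space under it when down (underside at z 23 mm). The lever's bar is 11 wide, 4 thick. The point turns with the lever; its x stays the file's x.
- caddy: heavy loose dark wooden caddy (0.9 kg), an open-topped box 64 (x) x 164 (y) x 112 (z) mm, walls 4 thick, with four dividers that make five equal compartments in a row along its y. Origin at the centre of its underside, z up, x away from its front (brass plate), which faces the robot more or less.
- caddy_mouth (a point): centre of the middle compartment's mouth, 112 mm above the caddy's underside. Compartment centres at caddy y -64, -32, 0, 32, 64 mm; each is 28 mm wide (y), 56 mm front to back (x), open at the top, floor at z 4; dividers 4 thick and as high as the walls.
- mug: white mug with a handle, 80 in diameter, 92 high, standing on the coaster, origin at the centre of its underside; not to be disturbed
- remote: black remote control lying flat, 165 x 46 x 18 mm, origin at the centre of its underside, long side along its x; not to be disturbed
- coasters: square glass coaster lying flat, 100 x 100 x 8 mm, origin at the centre of its underside; not to be disturbed
- sample1: flat sample strip of pale wood, 120 x 20 x 10 mm, 22 g, with two 10 mm holes through its thickness 40 mm either side of the middle (solid between). Origin at its centre, x along its length, y across its width, z through its thickness. It starts threaded on both pins, lowest in the stack, long side along the file's y.
- sample2: flat sample strip of mid-brown wood, 120 x 20 x 10 mm, 22 g, with two 10 mm holes through its thickness 40 mm either side of the middle (solid between). Origin at its centre, x along its length, y across its width, z through its thickness. It starts threaded on both pins, on top of sample1.
- sample3: flat sample strip of dark wood, 120 x 20 x 10 mm, 22 g, with two 10 mm holes through its thickness 40 mm either side of the middle (solid between). Origin at its centre, x along its length, y across its width, z through its thickness. It starts threaded on both pins, on top of sample2.
- sample4: flat sample strip of plywood, 120 x 20 x 10 mm, 22 g, with two 10 mm holes through its thickness 40 mm either side of the middle (solid between). Origin at its centre, x along its length, y across its width, z through its thickness. It starts threaded on both pins, on top of sample3; may be absent.
- sample5: flat sample strip of pale wood, 120 x 20 x 10 mm, 22 g, with two 10 mm holes through its thickness 40 mm either side of the middle (solid between). Origin at its centre, x along its length, y across its width, z through its thickness. It starts lying flat and loose on the table; may be absent.
- sample6: flat sample strip of mid-brown wood, 120 x 20 x 10 mm, 22 g, with two 10 mm holes through its thickness 40 mm either side of the middle (solid between). Origin at its centre, x along its length, y across its width, z through its thickness. It starts lying flat and loose on the table; may be absent.
There are look-alikes about, which are no part of the job. What is shaped like the sample2 but turquoise is not meant. Leave any orange look-alike of the sample5 alone.

How it is judged:
By the outcome, as a careful person would: the job done as asked, in the order asked, and still so for the second after the job is handed in, with the robot touching nothing.
Of sample4, sample5, sample6 only 1 to 2 are there at a start; the rules pass over those that are not, and their reading is None.
At some moment in a run one of caddy may be knocked a few centimetres aside while the robot is not near it.
Once in a run the grip may slacken for a moment while it holds something.
It also fails if it takes over 208 s, if anything falls off the work surface, if the arm or the gripper's body presses on something with over 40 N, if the wrist force passes 120 N, or if a joint passes its speed limit or range.

ROBOT

A 6-joint arm with a two-finger parallel gripper is mounted at the origin on the work surface. World frame = base frame: x ahead of the robot, y to its left, z up, the work surface at z = 0. Lengths are in m, angles in degrees, forces in N, time in s.
With the tool pointing down it reaches from about 0.275 to 0.775 m from the base axis. Payload 14.6 kg.
Tool frame: the origin (TCP) lies between the finger pads; the fingertips stand env.tip_reach ahead of it and the grasp point (between the pads) lies 6 mm ahead of it (env.tip_reach is the distance from the TCP to the fingertips, in m); z points along the fingers, y is the line along which they close (so a half turn about z gives the same grasp; the last joint's range is limited). The gripper opens to 85 mm and grips with 20 to 120 N. Pads are 22 mm wide; open, the fingers measure 114 mm over their backs; the gripper's body (76 mm by 85 mm) begins 54 mm behind the grasp point. The pads swing forward as they close: fully open they stand 13 mm farther back than shut.
Start: joints at [-8.898, 15.075, -2.767, 72.158, 0, 81.102], TCP at [0.525, -0, 0.256] pointing down, gripper open.
Joint ranges: [-151.79, 151.79], [-50.71, 97.33], [-67.44, 78.34], [-121.81, 120.89], [-77.56, 73.72], [-180, 180]. Speed limits (degrees/s): [108.29, 108.29, 147.25, 159.86, 180, 180].

INTERFACE

Orientations are given as a 3x3 rotation matrix whose columns are the frame's x, y, z axes.
In Python, from rig import env gives the robot as it stands. Calls block until the motion is done:
- env.move_pose(position, orientation): joint-space move of the TCP to a pose.
- env.move_straight(position, ori=None, speed=0.15): straight line of the TCP; ori=None keeps the orientation; speed is the mean speed in m/s.
- env.move_j(angles): joint-space move.
- env.set_gripper(opening, grip_force=None): finger opening in m; grip_force is the grip in N (None keeps the last); returns when the fingers have stopped.
- env.sleep(seconds).
- env.inverse_kinematics(position, orientation): joint angles nearest the present ones, or None.
- env.observe(): the state.
- env.capture(name): name is "scene" or "side" or "wrist"; returns the picture (480x640x3 uint8, red, green, blue); there is no depth.
- env.calibration(name): a dict with "intrinsics" (3x3 intrinsics, pixels), "rvec" (rotation vector, rad) and "tvec" (3), from world to camera coordinates, as OpenCV has them. Camera axes: x right, y down, z forward; pixel columns grow to the right and rows downward; lengths in m; the calibration is good to about 2 mm. A picture is of the moment at which its call begins: read the wrist's pose just before it. calibration takes no time and is no camera call; for the wrist camera it gives the pose at the moment of the call.
A pose or a line that the arm cannot do raises env.PlanningError and nothing moves.
- env.finish_job(): hands the job in; it is judged then, once.
Trained networks look in the newest picture that a camera, given by its name, has taken for a name from the list of things; names that differ only in an ending like _2 or _b are one class to them, and where a whole thing is asked for, a point or a joint stands for the part that bears it (a point fixed in the world has none). Each returns a list of dicts, best first, with "confidence" (0 to 1); they miss things now and then, are a little off and sometimes report something else, mostly with a low value. They report only what shows in the picture. A call takes as long as a camera call. They do not tell look-alikes from the thing itself.
- env.boxes_of(camera, query): "rect" ([left, top, right, bottom] in pixels, round what is visible of it).
- env.pinpoint(camera, query): "uv" ([column, row] in pixels: a listed point, or the origin of a listed thing).
The state is a dict: "time_s": time; "q": joint angles; "qvel": joint speeds; "tau": joint torques, N m; "ee_pos": TCP position; "tcp_rot": TCP orientation; "ft_force": force on the tool from outside, world axes, zero at the start; "torque": the same for the moment, N m; "finger_gap": finger opening in m; "grasp_force": force on a finger pad.
Only numpy, scipy, OpenCV 4.12 (cv2) and the standard library are available. Lean on these libraries where they do the work, as an engineer would, in place of code of your own. Each camera call takes 0.05 s, during which the arm holds its last target. There are 200 camera calls.

## Working session

There is one attempt and no reset: what is moved stays moved. The work goes in short steps, each a Python script; the robot and the scene stay as the last script left them, time stands still between calls to the robot, and variables do not carry over. Pictures are saved under pics/ and viewed, at most 14 in all, crops included, and the job is handed in when it is done.

```bash
ls; mkdir -p pics; cat > h.py <<'E'
from rig import env
import numpy as np, cv2
def save(cam,name):
    im=env.capture(cam); cv2.imwrite(f'pics/{name}.png',im[:,:,::-1]); return im
def ray(cam,uv,cal=None):
    c=cal or env.calibration(cam); K=np.array(c['intrinsics'],float); R=cv2.Rodrigues(np.array(c['rvec'],float))[0]; t=np.array(c['tvec'],float).ravel()
    d=R.T@np.linalg.solve(K,[uv[0],uv[1],1.]); return -R.T@t,d
def onz(cam,uv,z,cal=None):
    o,d=ray(cam,uv,cal); return o+d*(z-o[2])/d[2]
def proj(cam,P,cal=None):
    c=cal or env.calibration(cam)
    return cv2.projectPoints(np.array(P,float).reshape(-1,3),np.array(c['rvec'],float),np.array(c['tvec'],float),np.array(c['intrinsics'],float),None)[0].reshape(-1,2)
E
python3 - <<'E'
from h import *
np.set_printoptions(precision=3,suppress=True)
print(env.tip_reach)
for c in ['scene','side','wrist']:
    save(c,c+'0'); o,d=ray(c,(320,240)); print(c,o,d)
for c,qs in [('scene',['pin_top','lever_pivot','lever_tab','file','caddy_mouth','caddy','mug','remote','coasters','sample1','sample2','sample3','sample4','sample5','sample6']),('side',['pin_top','lever_pivot','lever_tab','file','caddy_mouth','caddy','sample4','sample5','sample6'])]:
    for q in qs:
        z={'pin_top':.061,'lever_pivot':.026,'lever_tab':.026,'caddy_mouth':.112,'sample5':.005,'sample6':.005,'sample4':.04,'sample3':.03}.get(q,0)
        for r in env.pinpoint(c,q)[:3]:
            print(c,q,np.array(r['uv']).round(),round(r['confidence'],2),onz(c,r['uv'],z))
E
```

```text
pics
0.025
scene [ 1.103 -0.238  0.909] [-0.569  0.285 -0.771]
side [ 0.181 -0.679  0.886] [ 0.237  0.665 -0.709]
wrist [0.526 0.076 0.373] [ 0.01  -0.302 -0.953]
scene pin_top [345. 251.] 0.91 [0.529 0.112 0.061]
scene pin_top [414. 231.] 0.43 [0.547 0.279 0.061]
scene lever_pivot [310. 295.] 0.97 [0.577 0.005 0.026]
scene lever_pivot [325. 264.] 0.25 [0.518 0.07  0.026]
scene lever_tab [342. 292.] 0.54 [0.602 0.068 0.026]
scene lever_tab [153. 275.] 0.49 [ 0.381 -0.281  0.026]
scene file [323. 275.] 0.66 [0.526 0.061 0.   ]
scene caddy_mouth [154. 273.] 0.87 [ 0.448 -0.275  0.112]
scene caddy [168. 306.] 0.72 [ 0.454 -0.273  0.   ]
scene caddy [324. 266.] 0.31 [0.505 0.073 0.   ]
scene mug [198. 402.] 0.82 [ 0.685 -0.279  0.   ]
scene remote [466. 212.] 0.96 [0.51  0.466 0.   ]
scene coasters [464. 213.] 0.42 [0.511 0.46  0.   ]
scene sample1 [386. 189.] 0.9 [0.354 0.328 0.   ]
scene sample1 [329. 266.] 0.88 [ 0.511  0.083 -0.   ]
scene sample1 [417. 226.] 0.82 [0.497 0.329 0.   ]
scene sample2 [386. 189.] 0.9 [0.354 0.328 0.   ]
scene sample2 [329. 266.] 0.88 [ 0.511  0.083 -0.   
[... 878 characters left out ...]
er_tab [374. 242.] 0.57 [0.597 0.069 0.026]
side lever_tab [382. 375.] 0.16 [ 0.451 -0.28   0.026]
side file [350. 254.] 0.89 [0.531 0.074 0.   ]
side caddy_mouth [391. 345.] 0.68 [ 0.466 -0.27   0.112]
side caddy [384. 378.] 0.71 [ 0.458 -0.275  0.   ]
side sample4 [253. 244.] 0.9 [0.298 0.163 0.04 ]
side sample4 [350. 248.] 0.81 [0.526 0.06  0.04 ]
side sample4 [368. 196.] 0.81 [0.652 0.23  0.04 ]
side sample5 [253. 244.] 0.9 [0.303 0.198 0.005]
side sample5 [350. 248.] 0.81 [0.54  0.091 0.005]
side sample5 [368. 196.] 0.81 [0.672 0.267 0.005]
side sample6 [253. 244.] 0.9 [0.303 0.198 0.005]
side sample6 [350. 248.] 0.81 [0.54  0.091 0.005]
side sample6 [368. 196.] 0.81 [0.672 0.267 0.005]
```

View pics/scene0.png

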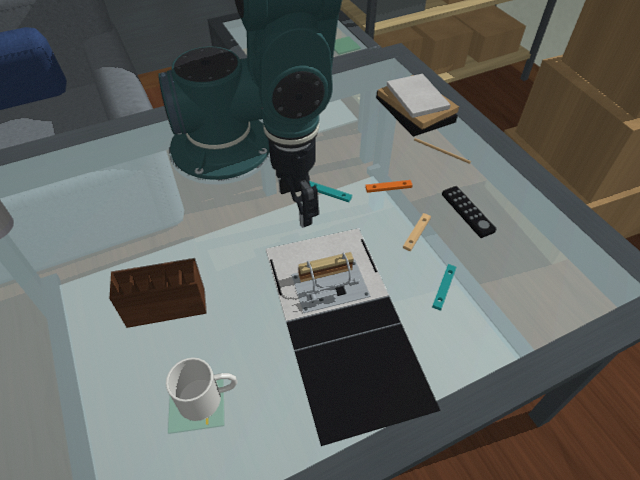

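View pics/side0.png

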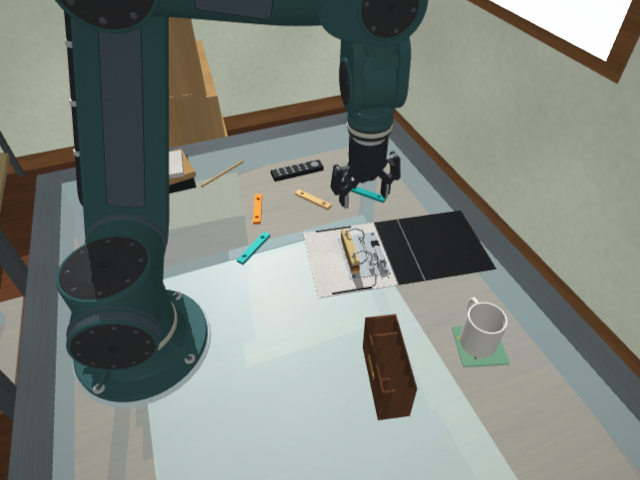

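View pics/wrist0.png

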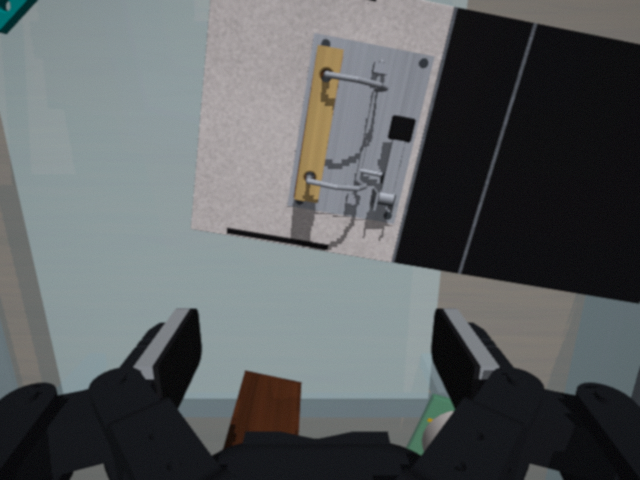

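Scene: the file lies at about (325,270) with the plywood strip on top of its stack, so sample4 is there. One pale loose strip, sample5, is at (417,232). The turquoise and orange strips are look-alikes. The caddy is at (158,292) and the mug at (195,390). The wrist view shows the plate corners at (313,35), (437,57), (292,205) and (391,222), and the tab at (402,128). I'll fit the file pose from these corners.

```bash
cat >> h.py <<'E'
from scipy.optimize import least_squares
def Rz(a): c,s=np.cos(a),np.sin(a); return np.array([[c,-s,0],[s,c,0],[0,0,1.]])
def fitpose(cam,P,uv,x0,cal=None):
    cal=cal or env.calibration(cam); P=np.array(P,float); uv=np.array(uv,float)
    f=lambda v:(proj(cam,P@Rz(v[2]).T+[v[0],v[1],0],cal)-uv).ravel()
    r=least_squares(f,x0,loss='soft_l1'); return r.x,f(r.x).reshape(-1,2)
E
python3 - <<'E'
from h import *
np.set_printoptions(precision=3,suppress=True)
P=np.array([[-16,75,5],[88,75,5],[-16,-75,5],[88,-75,5],[-105,-115,3],[95,-115,3],[70,12,29],[0,40,61],[0,-40,61]])/1000
uv=[[313,35],[437,57],[292,205],[391,222],[192,228],[395,262],[402,128],[327,74],[310,178]]
v,r=fitpose('wrist',P,uv,[.53,.07,0]); print(v,r.round(1).tolist())
print(env.observe()['tcp_rot'],env.observe()['q'])
F=Rz(v[2]); o=np.array([v[0],v[1],0])
d=F[:,1]; x=F[:,0]; dn=np.array([0,0,-1.]); s=np.sqrt(.5)
for sg in (1,-1):
  zt=s*(d+dn); yt=sg*x; R=np.c_[np.cross(yt,zt),yt,zt]
  g=o+F@[0,-.054,.03]-zt*.02
  print('grip',sg,env.inverse_kinematics(g,R),env.inverse_kinematics(g+[0,0,.12],R))
  zt=s*(-np.array([0,1.,0])+dn); yt=sg*np.array([1.,0,0]); R=np.c_[np.cross(yt,zt),yt,zt]
  for yy in (-.34,-.2):
    for xx in (.43,.48): print('place',sg,yy,xx,env.inverse_kinematics(np.array([xx,yy,.12])-zt*.02,R),env.inverse_kinematics(np.array([xx,yy,.25])-zt*.02,R))
E
```

```text
[ 0.528  0.065 -0.168] [[1.3, -2.6], [-2.1, -2.0], [-3.9, 0.3], [4.2, 0.9], [-0.4, 1.7], [-2.4, -0.2], [1.0, -0.0], [0.7, -0.3], [-0.1, 3.3]]
[[-0.  1. -0.]
 [ 1.  0.  0.]
 [ 0. -0. -1.]] [-8.898 15.075 -2.769 72.158  0.001 81.102]
grip 1 [-29.74   33.22  -24.622  51.157  41.596  62.587] [-29.74   25.144 -16.158  67.696  41.596  62.587]
place 1 -0.34 0.43 [-28.566  13.828 -42.648   7.968 -38.391  52.405] [-28.566   4.997 -29.027  30.42  -38.391  52.405]
place 1 -0.34 0.48 [-25.78   17.808 -35.714  12.973 -39.548  55.665] [-25.78    9.862 -22.726  33.908 -39.548  55.665]
place 1 -0.2 0.43 [-11.106  13.705 -40.32   25.072 -43.937  74.485] [-11.106   5.502 -26.561  47.035 -43.937  74.485]
place 1 -0.2 0.48 [ -9.937  17.938 -33.444  28.827 -44.147  76.084] [ -9.937  10.496 -20.304  49.409 -44.147  76.084]
grip -1 [ -29.74    33.22   -24.622   51.157   41.596 -117.413] [ -29.74    25.144  -16.158   67.696   41.596 -117.413]
place -1 -0.34 0.43 [ -28.566   13.828  -42.648    7.968  -38.391 -127.595] [ -28.566    4.997  -29.027   30.42   -38.391 -127.595]
place -1 -0.34 0.48 [ -25.78    17.808  -35.714   12.973  -39.548 -124.335] [ -25.78     9.862  -22.726   33.908  -39.548 -124.335]
place -1 -0.2 0.43 [ -11.106   13.705  -40.32    25.072  -43.937 -105.515] [ -11.106    5.502  -26.561   47.035  -43.937 -105.515]
place -1 -0.2 0.48 [  -9.937   17.938  -33.444   28.827  -44.147 -103.916] [  -9.937   10.496  -20.304   49.409  -44.147 -103.916]
```

```bash
cat > a1.py <<'E'
from h import *
np.set_printoptions(precision=3,suppress=True)
F=Rz(-.168); o=np.array([.528,.065,0])
R=np.c_[F[:,1],F[:,0],[0,0,-1]]
env.move_pose(o+F@[.04,-.03,.23],R)
save('wrist','file1')
for q in ['pin_top','lever_pivot','lever_tab']:
    z={'pin_top':.061}.get(q,.026)
    for r in env.pinpoint('wrist',q)[:2]: print(q,np.array(r['uv']).round(1),round(r['confidence'],2),F.T@(onz('wrist',r['uv'],z)-o))
env.move_pose([.44,-.335,.34],np.c_[[0,1,0],[1,0,0],[0,0,-1]]); save('wrist','cad1')
for q in ['caddy_mouth']:
    for r in env.pinpoint('wrist',q)[:2]: print(q,np.array(r['uv']).round(1),round(r['confidence'],2),onz('wrist',r['uv'],.112))
E
python3 a1.py
```

```text
pin_top [266.9 175.5] 0.75 [0.005 0.004 0.061]
pin_top [259.7 125.2] 0.63 [0.002 0.039 0.061]
lever_pivot [351.1 239. ] 0.64 [ 0.071 -0.056  0.026]
lever_tab [351.7 160.6] 0.82 [0.07  0.01  0.026]
caddy_mouth [338.3 138.9] 0.73 [ 0.46  -0.278  0.112]
```

View pics/file1.png

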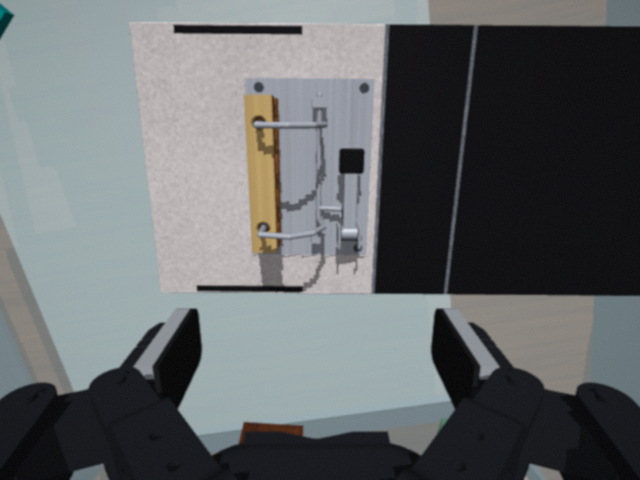

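View pics/cad1.png

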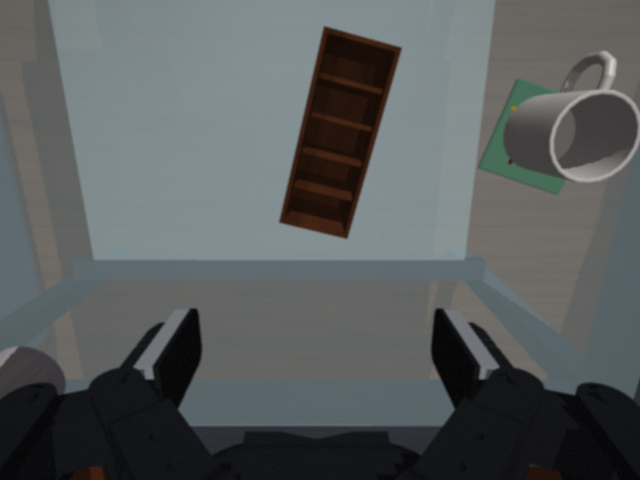

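file1: cover corners at (131,23), (386,24), (160,293) and (373,293), tab at (351,161), pins at (259,122) and (263,229). cad1: caddy rim corners at (324,27), (401,48), (280,222) and (346,238). I'll fit both poses, then lift the lever.

```bash
cat > a2.py <<'E'
from h import *
np.set_printoptions(precision=3,suppress=True)
P=np.array([[-32,82,112],[32,82,112],[-32,-82,112],[32,-82,112]])/1000
v,r=fitpose('wrist',P,[[324,27],[401,48],[280,222],[346,238]],[.45,-.275,-.2]); print('caddy',v,r.round(1).tolist())
F=Rz(-.168); o=np.array([.528,.065,0])
env.move_pose(o+F@[.04,-.03,.23],np.c_[F[:,1],F[:,0],[0,0,-1]])
P=np.array([[-105,115,3],[95,115,3],[-105,-115,3],[95,-115,3],[70,12,29],[0,40,61],[0,-40,61],[-16,75,5],[88,75,5],[88,-75,5]])/1000
uv=[[131,23],[386,24],[160,293],[373,293],[351.5,161],[259,123],[263,229],[246,79],[373,79],[364,257]]
v,r=fitpose('wrist',P,uv,[.53,.07,-.168]); print('file',v,r.round(1).tolist())
F=Rz(v[2]); o=np.array([v[0],v[1],0]); np.save('file.npy',v)
R=np.c_[F[:,1],F[:,0],[0,0,-1]]
env.set_gripper(.028,30)
env.move_pose(o+F@[.070,.012,.10],R)
env.move_straight(o+F@[.070,.012,.042],speed=.06)   # tips at z .017
ob=env.observe(); print(ob['ft_force'],ob['time_s'])
env.set_gripper(.0,30)
ob=env.observe(); print(ob['finger_gap'],ob['grasp_force'],ob['ft_force'])
save('side','lev1')
E
python3 a2.py
```

```text
caddy [ 0.458 -0.28  -0.245] [[-0.4, -1.1], [0.8, -0.2], [-1.8, 0.7], [0.8, 1.2]]
file [ 0.528  0.063 -0.175] [[-1.8, -0.8], [0.3, -0.0], [1.6, -0.4], [-0.8, 0.7], [1.3, 0.4], [-1.5, 2.3], [-1.5, 6.4], [-0.3, -1.0], [2.1, -0.1], [2.9, -2.3]]
[0.794 0.368 0.161] 7.2667
0.019160833829389746 31.42222434282303 [-14.728   3.11   11.875]
```

```bash
cat > a3.py <<'E'
from h import *
np.set_printoptions(precision=3,suppress=True)
v=np.load('file.npy');F=Rz(v[2]); o=np.array([v[0],v[1],0])
for a in np.arange(.15,1.06,.15):
    env.move_straight(o+F@[.070,-.052+.064*np.cos(a),.042+.064*np.sin(a)],speed=.08)
    ob=env.observe(); print(round(a,2),ob['finger_gap'],ob['grasp_force'],ob['ft_force'])
env.set_gripper(.04); env.sleep(.4)
p=np.array(env.observe()['ee_pos'])
env.move_straight(p+F@[0,.02,.06],speed=.15)
save('side','lev2'); print(env.observe()['time_s'])
cv2.imwrite('pics/lev2c.png',cv2.resize(cv2.imread('pics/side0.png')[200:320,290:450],None,fx=2,fy=2)); 
a=cv2.imread('pics/lev2.png')[180:320,280:460]; cv2.imwrite('pics/lev2c.png',cv2.resize(a,None,fx=3,fy=3))
E
python3 a3.py
```

```text
0.15 0.018991333964580304 29.728468358516693 [-10.039   2.309  -2.944]
0.3 0.018666076325458678 29.678969085216522 [-10.515   1.903  -3.116]
0.45 0.01880152544196275 29.71248060464859 [-9.957  1.937 -1.372]
0.6 0.01879276146752931 29.731063842773438 [-10.113   1.217  -1.641]
0.75 0.01898980477803811 29.69249278306961 [-10.778   2.217  -2.968]
0.9 0.01863082005199044 29.62692618370056 [-11.007   2.816  -0.497]
1.05 0.018476736956104824 29.541022181510925 [-10.99    2.829  -0.418]
10.775
```

View pics/lev2c.png

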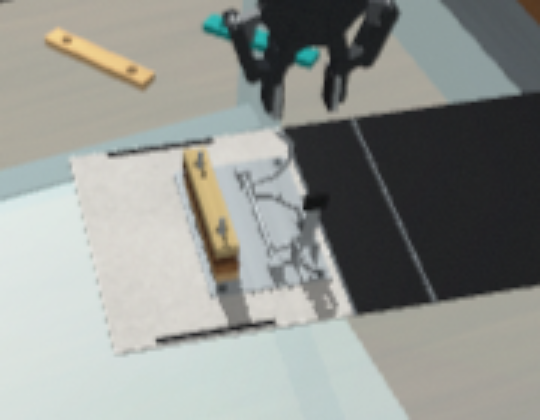

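The lever stands up, the arches are open and the pins are free, with the plywood strip on top of the stack of four. Next I write the pick and place routines and move strip 4.

```bash
cat > pp.py <<'E'
from h import *
import json,os
np.set_printoptions(precision=3,suppress=True)
dn=np.array([0,0,-1.]); s2=np.sqrt(.5); E_=.008
v=np.load('file.npy');F=Rz(v[2]); o=np.array([v[0],v[1],0])
CAD=np.array(json.load(open('cad.json'))) if os.path.exists('cad.json') else np.array([.458,-.280,-.245])
def orient(zt,yt): return np.c_[np.cross(yt,zt),yt,zt]
def pick(E,d,zb,up=.2,e=E_,yt=None):
    """E strip end (x,y), d unit vector into the strip, zb strip underside"""
    zt=s2*(d+dn); yt=np.cross(dn,d)*-1 if yt is None else yt   # yt such that d=file y -> yt=file x
    R=orient(zt,yt)
    apex=np.array([E[0],E[1],zb])+d*e; p=apex+.011*s2*(d-dn)-.025*zt
    env.set_gripper(.034,45)
    env.move_pose(p-.07*zt,R); env.move_straight(p,speed=.12)
    print('contact?',np.array(env.observe()['ft_force']))
    env.set_gripper(0,45); ob=env.observe(); print('grip',ob['finger_gap'],ob['grasp_force'],ob['ft_force'])
    env.move_straight(p+[0,0,.065],speed=.12)
    env.move_straight(p+[0,0,up-zb],speed=.3)
    ob=env.observe(); print('lifted',ob['finger_gap'],ob['grasp_force'],ob['time_s'])
def caddy_uv():
    out=[]
    for c in ('scene','side'):
        env.capture(c); r=env.pinpoint(c,'caddy'); out+=list(r[0]['uv']) if r else [None]*2
    return out
def pose_place(i,zT,dy=-.003,e=E_):
    C=Rz(CAD[2]); h=-C[:,1]; T=np.array([CAD[0],CAD[1],0])+C@[0,(-.064+.032*i)+dy,0]+[0,0,zT]
    apex=T+dn*e+h*.005; zt=s2*(dn+h)
    return apex+.011*s2*(dn-h)-.025*zt, orient(zt,C[:,0]), zt
def over(i,zT=.265):
    p,R,zt=pose_place(i,zT); env.move_pose(p,R)
    ob=env.observe(); print('over',ob['finger_gap'],ob['grasp_force'],ob['time_s'])
def drop(i,zT=.1355):
    p,R,zt=pose_place(i,zT); env.move_straight(p,speed=.12)
    ob=env.observe(); print('down',ob['ft_force'],ob['finger_gap'])
    env.set_gripper(.03); env.sleep(.15)
    env.move_straight(p-.08*zt,speed=.25); print('t',env.observe()['time_s'])
E
python3 - <<'E'
from pp import *
print(caddy_uv())
pick((o+F@[0,-.06,0])[:2],F[:,1],.035)
print(caddy_uv())
save('side','p4')
over(0); save('scene','o4'); save('side','o4s')
a=cv2.imread('pics/o4.png')[180:380,60:320]; b=cv2.imread('pics/o4s.png')[200:450,280:480]; c=cv2.imread('pics/p4.png')[100:300,280:480]
f=lambda x:cv2.resize(x,(400,int(400*x.shape[0]/x.shape[1])))[:300]
cv2.imwrite('pics/m4.png',np.vstack([np.hstack([f(a),f(c)[:300]]) ,np.hstack([cv2.resize(b,(240,300)),np.zeros((300,560,3),np.uint8)])]) if f(a).shape[0]==f(c).shape[0] else f(a))
E
```

```text
[141.6, 315.7, 391.3, 399.9]
contact? [ 0.227 -0.14   0.161]
grip 0.018143763384085115 43.85065875045257 [-2.583 -1.827  6.002]
lifted 0.018273015530472125 43.92561424534506 16.5917
[144.4, 315.0, 393.9, 398.7]
over 0.017834049005055096 44.22241065069102 19.6333
```

View pics/m4.png

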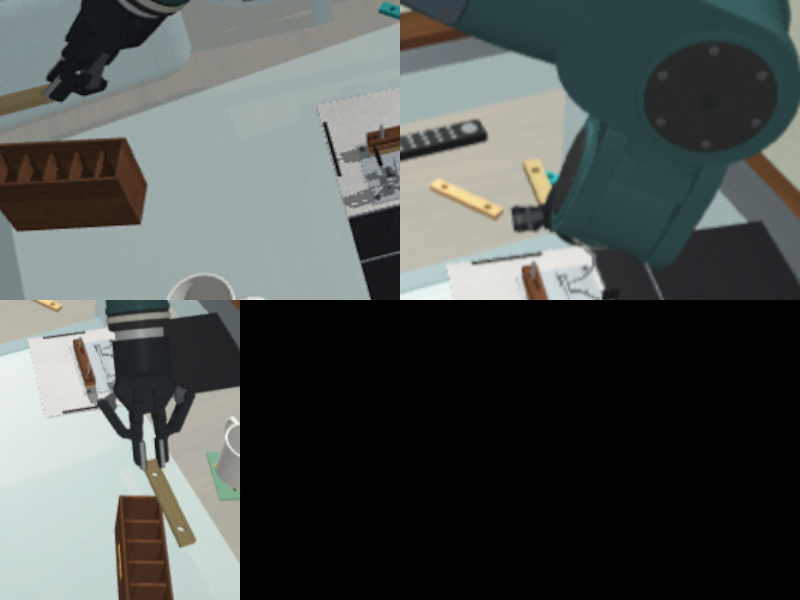

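The caddy was knocked: in the scene view it moved from about (158,292) to about (107,300). The strip also lies horizontal because the tool's y sign was flipped at the pick. I'll fix the sign, hold the strip vertical clear of the caddy and measure the caddy again.

```bash
sed -i 's/np.cross(dn,d)\*-1/np.cross(dn,d)/; s/def pose_place(i,zT,dy=-.003,e=E_)/SG=1\ndef pose_place(i,zT,dy=-.003,e=E_)/; s/orient(zt,C\[:,0\])/orient(zt,SG*C[:,0])/' pp.py
python3 - <<'E'
import pp
from pp import *
for c,a,b in (('scene',(168,306),(143,315.5)),('side',(384,378),(392.6,399.3))): print(c,onz(c,b,0)-onz(c,a,0))
sh=(onz('side',(392.6,399.3),0)-onz('side',(384,378),0))
pp.SG=-1
p=np.array(env.observe()['ee_pos']); env.move_straight(p+[0,.06,.06],speed=.3)
pp.CAD=CAD+[sh[0],sh[1],0]
p,R,zt=pose_place(2,.33); env.move_pose(p+[0,.10,0],R)
save('wrist','cw'); print(env.observe()['finger_gap'],env.observe()['time_s'])
for r in env.pinpoint('wrist','caddy_mouth')[:2]: print(r['uv'],r['confidence'],onz('wrist',r['uv'],.112))
E
```

```text
scene [-0.    -0.053  0.   ]
side [-0.005 -0.048  0.   ]
0.018007154089208777 22.7417
[306.9, 225.6] 0.63 [ 0.426 -0.38   0.112]
```

View pics/cw.png

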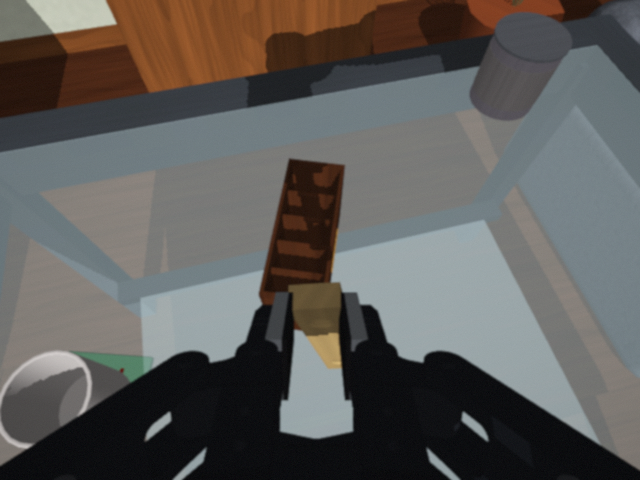

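cw: caddy far rim corners at (289,160) and (344,166), near-left corner at (261,292). The strip hangs roughly vertical.

```bash
python3 - <<'E'
from pp import *
P=np.array([[32,-82,112],[-32,-82,112],[32,82,112]])/1000
uv=[[289,160],[344,166],[261,292]]
v,r=fitpose('wrist',P,uv,[.45,-.33,-.2]); print(v,r.round(1).tolist())
print([onz('wrist',u,.112) for u in uv])
# overlay check on side & scene
C=Rz(v[2]); Q=np.array([[x,y,.112] for x in(-.032,.032) for y in (-.082,.082)])@C.T+[v[0],v[1],0]
ims=[]
for c in('scene','side'):
    im=env.capture(c)[:,:,::-1].copy()
    for u in proj(c,Q): cv2.circle(im,tuple(int(k) for k in u),2,(0,255,0),-1)
    u0=proj(c,[[v[0],v[1],.05]])[0].astype(int); x0=max(0,u0[0]-90);y0=max(0,min(300,u0[1]-90)); ims.append(cv2.resize(im[y0:y0+180,x0:x0+180],(400,400)))
cv2.imwrite('pics/chk.png',np.hstack(ims))
E
```

```text
[ 0.426 -0.381 -0.375] [[-0.3, -1.0], [1.0, -1.2], [-0.4, 3.9]]
[array([ 0.426, -0.468,  0.112]), array([ 0.368, -0.445,  0.112]), array([ 0.485, -0.321,  0.112])]
```

View pics/chk.png

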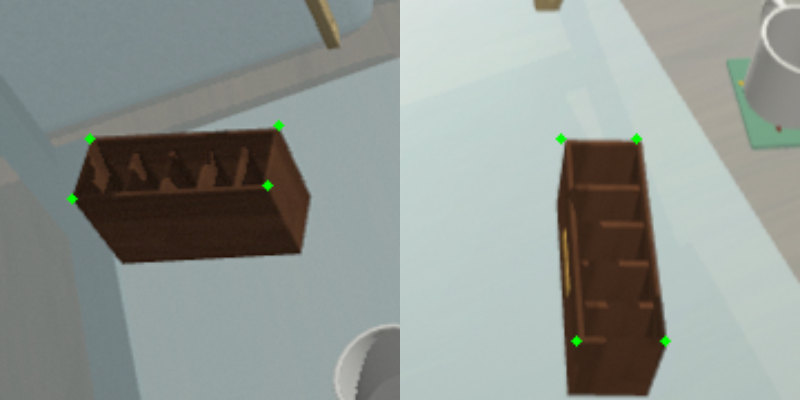

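The overlay fits within about 3 mm, so I place strip 4.

```bash
echo '[0.427,-0.381,-0.372]' > cad.json; python3 - <<'E'
import pp
from pp import *
pp.SG=-1
over(0,.27); 
p,R,zt=pose_place(0,.20); env.move_straight(p,speed=.15)
ims=[]
for c in('scene','side'):
    im=env.capture(c)[:,:,::-1]; u0=proj(c,[[CAD[0],CAD[1],.1]])[0].astype(int); x0=max(0,u0[0]-90);y0=max(0,min(300,u0[1]-90)); ims.append(cv2.resize(im[y0:y0+180,x0:x0+180],(400,400)))
cv2.imwrite('pics/pl.png',np.hstack(ims))
print(env.observe()['time_s'])
E
```

```text
over 0.0180796800426008 44.28339036530815 23.8
24.5167
```

View pics/pl.png

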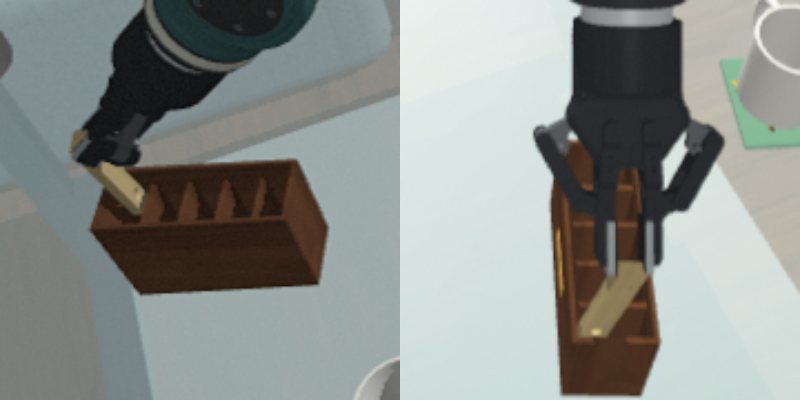

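```bash
python3 - <<'E'
import pp
from pp import *
C=Rz(CAD[2]); T=np.array([CAD[0],CAD[1],0])+C@[0,-.067,0]
B=np.array([[x,y,z] for z in(.2,.08) for x,y in((-.01,-.005),(.01,-.005),(.01,.005),(-.01,.005))]); B[:,:2]=B[:,:2]@C[:2,:2].T; B+=[T[0],T[1],0]
ims=[]
for c in('scene','side'):
    im=env.capture(c)[:,:,::-1]; q=proj(c,B); u0=q.mean(0).astype(int); x0=max(0,u0[0]-50);y0=u0[1]-60
    k=5; z=cv2.resize(im[y0:y0+110,x0:x0+80],None,fx=k,fy=k,interpolation=cv2.INTER_CUBIC); q=((q-[x0,y0]+.5)*k).astype(int)
    for a,b in [(0,1),(1,2),(2,3),(3,0),(4,5),(5,6),(6,7),(7,4),(0,4),(1,5),(2,6),(3,7)]: cv2.line(z,tuple(map(int,q[a])),tuple(map(int,q[b])),(0,255,0),1)
    ims.append(z)
    print(c,[x0,y0])
cv2.imwrite('pics/pl2.png',np.hstack(ims))
ob=env.observe(); print(ob['ee_pos'],ob['tcp_rot'],ob['ft_force'])
E
```

```text
scene [np.int64(4), np.int64(218)]
side [np.int64(356), np.int64(375)]Traceback (most recent call last):
  File "<stdin>", line 12, in <module>
    return _nx.concatenate(arrs, 1, dtype=dtype, casting=casting)
           ~~~~~~~~~~~~~~~^^^^^^^^^^^^^^^^^^^^^^^^^^^^^^^^^^^^^^^
ValueError: all the input array dimensions except for the concatenation axis must match exactly, but along dimension 0, the array at index 0 has size 550 and the array at index 1 has size 525
```

```bash
python3 - <<'E'
import pp
from pp import *
C=Rz(CAD[2]); T=np.array([CAD[0],CAD[1],0])+C@[0,-.067,0]
B=np.array([[x,y,z] for z in(.2,.08) for x,y in((-.01,-.005),(.01,-.005),(.01,.005),(-.01,.005))]); B[:,:2]=B[:,:2]@C[:2,:2].T; B+=[T[0],T[1],0]
ims=[]
for c in('scene','side'):
    im=env.capture(c)[:,:,::-1]; q=proj(c,B); u0=q.mean(0).astype(int); x0=max(0,u0[0]-50);y0=min(370,u0[1]-60)
    k=5; z=cv2.resize(im[y0:y0+110,x0:x0+80],None,fx=k,fy=k,interpolation=cv2.INTER_CUBIC); q=((q-[x0,y0]+.5)*k).astype(int)
    for a,b in [(0,1),(1,2),(2,3),(3,0),(4,5),(5,6),(6,7),(7,4),(0,4),(1,5),(2,6),(3,7)]: cv2.line(z,tuple(map(int,q[a])),tuple(map(int,q[b])),(0,255,0),1)
    ims.append(z)
cv2.imwrite('pics/pl2.png',np.hstack(ims))
ob=env.observe(); print(ob['ee_pos'],ob['tcp_rot'],ob['ft_force'])
E
```

```text
[ 0.41  -0.424  0.203] [[-0.258 -0.932 -0.256]
 [-0.658  0.363 -0.659]
 [ 0.707 -0.001 -0.707]] [-0.534  0.312 -0.987]
```

View pics/pl2.png

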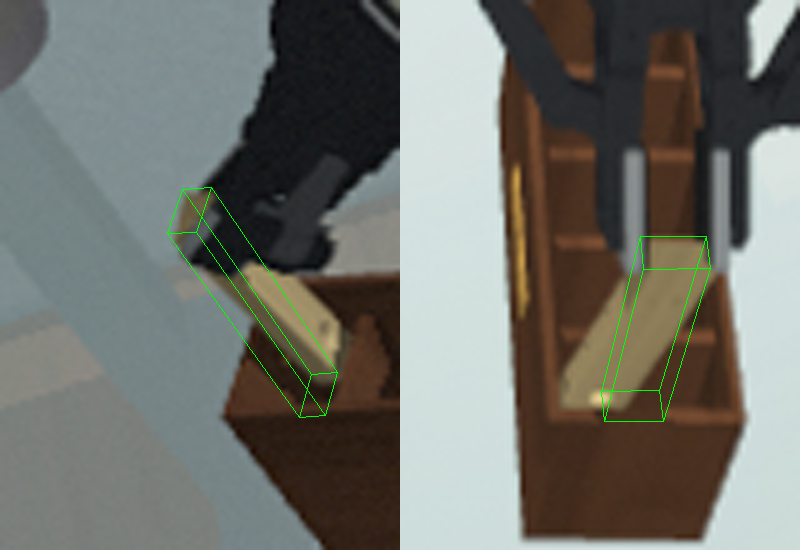

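The strip hangs tilted a few degrees, with its bottom about 12 mm towards the caddy's front. Shifting it +8 mm along caddy x and dropping it.

```bash
sed -i 's/def pose_place(i,zT,dy=-.003,e=E_)/DX=0.\ndef pose_place(i,zT,dy=-.003,e=E_)/; s/C@\[0,(-.064/C@[DX,(-.064/' pp.py
python3 - <<'E'
import pp
from pp import *
pp.SG=-1; pp.DX=.008
p,R,zt=pose_place(0,.20); env.move_straight(p,speed=.1)
drop(0)
p=np.array(env.observe()['ee_pos']); env.move_straight(p+[0,.06,.10],speed=.3)
ims=[]
for c in('scene','side'):
    im=env.capture(c)[:,:,::-1]; u0=proj(c,[[CAD[0],CAD[1],.1]])[0].astype(int); x0=max(0,u0[0]-60);y0=u0[1]-60; ims.append(cv2.resize(im[y0:y0+120,x0:x0+120],(400,400),interpolation=cv2.INTER_CUBIC))
cv2.imwrite('pics/d4.png',np.hstack(ims))
print(caddy_uv())
E
```

```text
down [0.384 0.057 0.312] 0.017691478266398657
t 26.55
[114.1, 314.3, 395.6, 430.8]
```

View pics/d4.png

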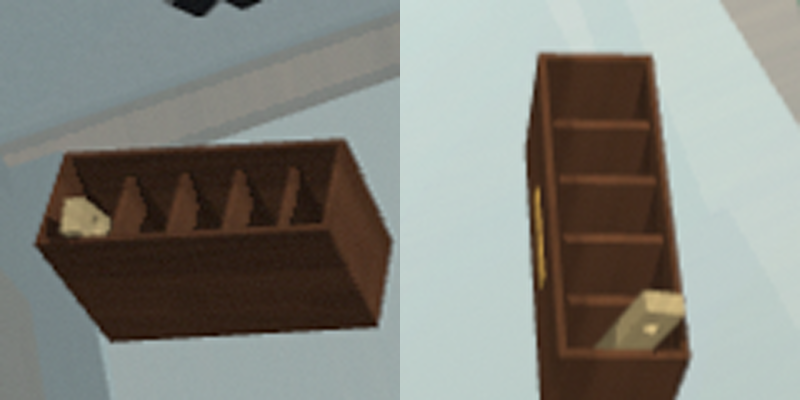

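Strip 4 stands in compartment 0, leaning on the back wall. Next is strip 3, with a numeric check of how it hangs.

```bash
cat >> pp.py <<'E'
def tri(uvs):
    A=[];b=[]
    for c,uv in uvs:
        oo,d=ray(c,uv); d/=np.linalg.norm(d); M=np.eye(3)-np.outer(d,d); A.append(M); b.append(M@oo)
    return np.linalg.lstsq(np.vstack(A),np.hstack(b),rcond=None)[0]
def hang(i,name,zT):
    C=Rz(CAD[2]); ex=np.array([CAD[0],CAD[1],0])+C@[DX,(-.064+.032*i)-.003,0]+[0,0,zT-.06]
    uvs=[]
    for c in('scene','side'):
        env.capture(c); e=proj(c,ex)[0]; r=env.pinpoint(c,name)
        r=sorted(r,key=lambda k:np.linalg.norm(np.array(k['uv'])-e))
        if r: uvs.append((c,r[0]['uv'])); print(c,'exp',e,'got',np.array(r[0]['uv']),round(r[0]['confidence'],2))
    if len(uvs)==2: print('strip centre offset in caddy frame',C.T@(tri(uvs)-ex))
def moved():
    u=caddy_uv(); print('caddy uv',np.round(u,1)); return u
E
python3 - <<'E'
import pp
from pp import *
pick((o+F@[0,-.06,0])[:2],F[:,1],.025)
moved()
over(1,.28); hang(1,'sample3',.28)
E
```

```text
contact? [-0.223 -0.01   0.051]
grip 0.017717330756613813 43.78655930631794 [-1.915 -1.231  4.414]
lifted 0.017535269801071868 43.896976005562465 32.0917
caddy uv [115.3 314.5 396.3 429.5]
over 0.017919117576467955 45.0670614860428 33.8417
scene exp [ 55.208 251.565] got [ 64.6 250.1] 0.82
side exp [409.457 393.644] got [404.6 387.1] 0.75
strip centre offset in caddy frame [-0.006  0.013 -0.004]
```

```bash
cat >> pp.py <<'E'
def low_end(i,zT):
    """find hanging strip by colour; triangulate its lower end centre, report offset from expected (caddy frame)"""
    C=Rz(CAD[2]); top=np.array([CAD[0],CAD[1],0])+C@[DX,(-.064+.032*i)-.003,0]+[0,0,zT]; bot=top-[0,0,.12]
    uvs=[]
    for c in('scene','side'):
        im=env.capture(c).astype(int); m=((im[:,:,0]-im[:,:,2])>18).astype(np.uint8)
        n,l,st,ce=cv2.connectedComponentsWithStats(m); e=proj(c,[top-[0,0,.08],bot,top])
        best=None
        for k in range(1,n):
            if st[k,4]<60 or st[k,4]>3000: continue
            pts=np.argwhere(l==k)[:,::-1].astype(float); dd=np.min(np.linalg.norm(pts-e[0],axis=1))
            if best is None or dd<best[0]: best=(dd,k,pts)
        dd,k,pts=best; mu=pts.mean(0); w,V=np.linalg.eigh(np.cov((pts-mu).T)); ax=V[:,1]; ex=e[1]-e[2]; ax=ax*np.sign(ax@ex)
        t=(pts-mu)@ax; end=mu+ax*np.percentile(t,99)
        print(c,'area',st[k,4],'box',st[k,:4],'axis dev deg',round(np.degrees(np.arctan2(ax[1],ax[0])-np.arctan2(ex[1],ex[0])),1),'len',round(np.ptp(t),1),'exp',round(np.linalg.norm(ex),1),'end',end,'exp',e[1])
        uvs.append((c,end))
    d=C.T@(tri(uvs)-bot); print('low end offset',d); return d
E
python3 - <<'E'
from pp import *
low_end(1,.28)
E
```

```text
scene area 660 box [298 258  55  24] axis dev deg -69.9 len 54.8 exp 50.5 end [350.91  263.329] exp [ 68.298 271.596]
side area 358 box [341 234  19  40] axis dev deg -32.4 len 41.1 exp 38.5 end [356.162 272.61 ] exp [405.025 411.173]
low end offset [-0.077  0.519 -0.198]
```

```bash
python3 - <<'E'
from pp import *
C=Rz(CAD[2]); T=np.array([CAD[0],CAD[1],0])+C@[0,-.035,0]
B=np.array([[x,y,z] for z in(.28,.16) for x,y in((-.01,-.005),(.01,-.005),(.01,.005),(-.01,.005))]); B[:,:2]=B[:,:2]@C[:2,:2].T; B+=[T[0],T[1],0]
ims=[]
for c in('scene','side'):
    im=env.capture(c)[:,:,::-1]; q=proj(c,B); u0=q.mean(0).astype(int); x0=max(0,u0[0]-40);y0=min(370,u0[1]-55); print(c,x0,y0)
    k=5; z=cv2.resize(im[y0:y0+110,x0:x0+80],None,fx=k,fy=k,interpolation=cv2.INTER_CUBIC); q=((q-[x0,y0]+.5)*k).astype(int)
    for a,b in [(4,5),(5,6),(6,7),(7,4),(0,4),(1,5)]: cv2.line(z,tuple(map(int,q[a])),tuple(map(int,q[b])),(0,255,0),1)
    ims.append(z)
cv2.imwrite('pics/h3.png',np.hstack(ims))
E
```

```text
scene 14 195
side 369 337
```

View pics/h3.png

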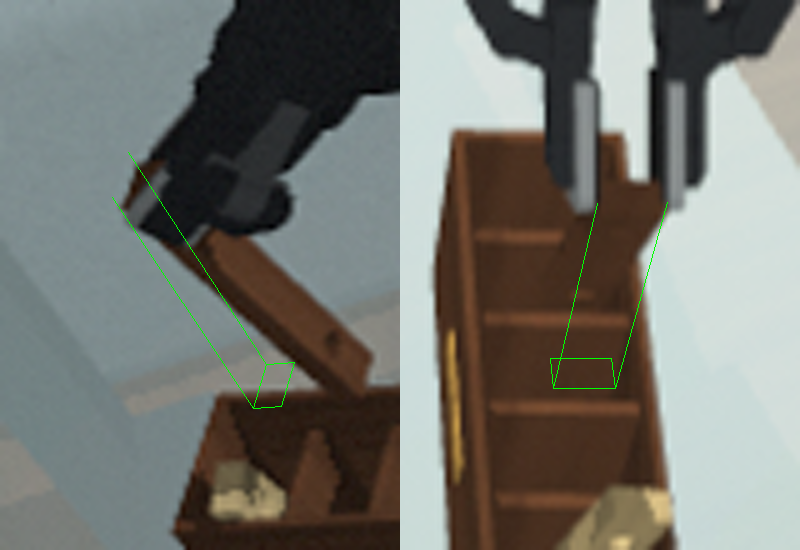

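```bash
python3 - <<'E'
from pp import *
C=Rz(CAD[2]); top=np.array([CAD[0],CAD[1],0])+C@[0,-.035,0]+[0,0,.28]
p=tri([('scene',(84,270)),('side',(405.6,395))]); print(C.T@(p-top))
for c,u in (('scene',(84,270)),('side',(405.6,395))): print(proj(c,p)-u)
p4=tri([('scene',(14+27,195+32-0)),('side',(369+46,337+38))]); print('top',C.T@(p4-top))
E
```

```text
[ 0.002  0.028 -0.118]
[[-0.912  0.886]]
[[-1.027 -0.972]]
top [-0.001 -0.001  0.002]
```

```bash
cat >> pp.py <<'E'
from scipy.spatial.transform import Rotation as Ro
def place2(i,zG,dyG,phi,dx=0.,e=E_):
    """strip point G (e below its top, mid thickness) at compartment i, height zG, tool phi deg below horizontal"""
    C=Rz(CAD[2]); p,R,zt=pose_place(i,.2,0.,e); G=np.array([CAD[0],CAD[1],0])+C@[DX,-.064+.032*i,0]+[0,0,.2-e]
    Q=Ro.from_rotvec(C[:,0]*np.radians(phi-45)).as_matrix()   # sign checked by print
    R2=Q@R; G2=np.array([CAD[0],CAD[1],0])+C@[dx,-.064+.032*i+dyG,0]+[0,0,zG]
    return G2-Q@(G-p),R2
def clear(p,R): return [round((p+R@np.array([s*a,0,b]))[2],4) for a,b in((.011,.025),(.040,-.048)) for s in(-1,1)]
E
python3 - <<'E'
from pp import *
for phi in(38,52):
    p,R=place2(1,.125,-.007,phi); print(phi,R[:,2],clear(p,R),env.inverse_kinematics(p,R) is not None)
E
```

```text
38 [-0.286 -0.734 -0.616] [np.float64(0.1256), np.float64(0.1083), np.float64(0.1934), np.float64(0.1304)] True
52 [-0.224 -0.574 -0.788] [np.float64(0.1244), np.float64(0.1108), np.float64(0.1998), np.float64(0.1505)] True
```

```bash
cat >> pp.py <<'E'
def put(i,phi=34.,dyG=-.003,dx=0.,zG=.131):
    p,R=place2(i,.262,dyG,phi,dx); env.move_pose(p,R)
    print('over',env.observe()['finger_gap'],env.observe()['time_s'])
    p,R=place2(i,zG,dyG,phi,dx); print('clear',clear(p,R))
    return p,R
def letgo(p,R):
    env.move_straight(p,speed=.12); ob=env.observe(); print('down',ob['ft_force'],ob['finger_gap'])
    env.set_gripper(.03); env.sleep(.15)
    env.move_straight(p-.05*R[:,2]+[0,0,.03],speed=.2); env.move_straight(p-.08*R[:,2]+[0,0,.12],speed=.3); print('t',env.observe()['time_s'])
E
python3 - <<'E'
from pp import *
p,R=put(1); letgo(p,R); moved()
C=Rz(CAD[2])
for c in('scene','side'):
    for r in env.pinpoint(c,'sample3')[:5]:
        print(c,np.array(r['uv']).round(),round(r['confidence'],2))
    print('exp',proj(c,[np.array([CAD[0],CAD[1],0])+C@[0,-.032,0]+[0,0,z] for z in (.064,.124)]).tolist())
    print([(np.round(r['rect']).tolist(),round(r['confidence'],2)) for r in env.boxes_of(c,'sample3')[:6]])
E
```

```text
over 0.018102975502520647 34.55
clear [np.float64(0.132), np.float64(0.1137), np.float64(0.1968), np.float64(0.1305)]
down [-0.592  0.846  0.242] 0.018181168506867195
t 37.2417
caddy uv [113.1 314.9 392.1 428.8]
scene [325. 269.] 0.96
scene [446. 286.] 0.8
scene [412. 228.] 0.75
scene [331. 193.] 0.74
scene [ 91. 295.] 0.69
exp [[88.24592171533493, 299.67500852609857], [77.14824772339824, 282.5735638663093]]
[([398.0, 212.0, 434.0, 253.0], 0.92), ([308.0, 181.0, 349.0, 202.0], 0.89), ([365.0, 180.0, 414.0, 191.0], 0.82), ([301.0, 259.0, 354.0, 280.0], 0.66), ([432.0, 265.0, 455.0, 310.0], 0.6), ([79.0, 276.0, 89.0, 298.0], 0.51)]
side [255. 247.] 0.87
side [405. 453.] 0.86
side [313. 199.] 0.78
side [257. 206.] 0.77
side [396. 432.] 0.66
exp [[398.70344586618313, 433.73234109217975], [402.3928982963773, 419.0037433408618]]
[([241.0, 230.0, 268.0, 263.0], 0.66), ([342.0, 238.0, 361.0, 271.0], 0.64), ([396.0, 438.0, 422.0, 450.0], 0.63), ([388.0, 413.0, 409.0, 437.0], 0.54), ([255.0, 193.0, 263.0, 226.0], 0.52), ([348.0, 186.0, 376.0, 201.0], 0.49)]
```

```bash
cat >> pp.py <<'E'
def hang2(i,name,phi,dyG=-.003,e=E_):
    C=Rz(CAD[2]); ex=np.array([CAD[0],CAD[1],0])+C@[0,-.064+.032*i+dyG,0]+[0,0,.262-.052]
    uvs=[]
    for c in('scene','side'):
        env.capture(c); q=proj(c,ex)[0]; r=sorted(env.pinpoint(c,name),key=lambda k:np.linalg.norm(np.array(k['uv'])-q))
        if r and np.linalg.norm(np.array(r[0]['uv'])-q)<25: uvs.append((c,r[0]['uv']))
    if len(uvs)<2: print('hang: seen in',len(uvs)); return None
    d=C.T@(tri(uvs)-ex); print('hang offset',d,'tilt deg',np.degrees(np.arctan2(d[1],.052))); return d
E
python3 - <<'E'
from pp import *
pick((o+F@[0,-.06,0])[:2],F[:,1],.015)
moved()
p,R=put(2); hang2(2,'sample2',34)
E
```

```text
contact? [ 0.173 -1.023 -0.235]
grip 0.01807154359147364 43.80589900072664 [-2.369 -0.839  5.661]
lifted 0.017986578843053748 43.922602243255824 41.5917
caddy uv [115.1 315.6 394.7 429. ]
over 0.018146732285779593 43.3
clear [np.float64(0.132), np.float64(0.1137), np.float64(0.1968), np.float64(0.1305)]
hang offset [ 0.001  0.018 -0.006] tilt deg 18.69968025558529
```

```bash
python3 - <<'E'
from pp import *
for n in('sample2','sample3'): hang2(2,n,34)
C=Rz(CAD[2]); G=np.array([CAD[0],CAD[1],0])+C@[0,-.003,0]+[0,0,.262+.008]
for c in('scene','side'):
    im=env.capture(c).astype(int)
    for al in(0,10,20,30):
        u=np.array([0,np.sin(np.radians(al)),-np.cos(np.radians(al))]); pts=[G+C@u*s for s in (.03,.05,.07,.09,.11)]
        print(c,al,[ (im[int(round(q[1])),int(round(q[0]))]).tolist() for q in proj(c,pts)])
E
```

```text
hang offset [-0.002  0.018 -0.005] tilt deg 19.18674355941796
hang offset [ 0.001  0.017 -0.003] tilt deg 18.443100917615794
scene 0 [[24, 24, 24], [76, 50, 28], [125, 139, 142], [138, 137, 131], [139, 138, 132]]
scene 10 [[18, 21, 24], [66, 45, 28], [75, 53, 35], [79, 55, 36], [80, 54, 33]]
scene 20 [[21, 21, 24], [77, 53, 35], [66, 45, 27], [159, 108, 69], [154, 106, 69]]
scene 30 [[24, 24, 27], [13, 16, 22], [128, 127, 119], [138, 138, 131], [123, 128, 124]]
side 0 [[102, 70, 44], [102, 70, 43], [71, 46, 30], [71, 47, 32], [70, 45, 28]]
side 10 [[102, 70, 42], [102, 70, 43], [104, 72, 44], [126, 86, 52], [70, 46, 30]]
side 20 [[118, 80, 49], [109, 75, 45], [102, 69, 42], [100, 69, 41], [107, 73, 45]]
side 30 [[114, 77, 48], [73, 55, 43], [92, 95, 95], [148, 154, 155], [84, 88, 90]]
```

```bash
python3 - <<'E'
from pp import *
for phi in(20,23,26):
    p,R=place2(2,.135,-.003,phi); print(phi,clear(p,R),env.inverse_kinematics(p,R))
p,R=put(2,phi=24,dyG=-.008); hang2(2,'sample2',24,dyG=-.008)
E
```

```text
20 [np.float64(0.1371), np.float64(0.1164), np.float64(0.1893), np.float64(0.1142)] [-23.072  30.619 -29.878  24.685 -69.926  84.872]
23 [np.float64(0.1369), np.float64(0.1166), np.float64(0.1921), np.float64(0.1185)] [-23.613  29.341 -29.35   25.909 -66.892  84.132]
26 [np.float64(0.1366), np.float64(0.1169), np.float64(0.1947), np.float64(0.1228)] [-24.232  28.118 -28.785  27.138 -63.848  83.367]
over 0.018269786492533375 44.2917
clear [np.float64(0.1328), np.float64(0.1127), np.float64(0.189), np.float64(0.1159)]
hang offset [ 0.001  0.008 -0.006] tilt deg 8.844977346691605
```

```bash
cat >> pp.py <<'E'
def seen(i,name):
    C=Rz(CAD[2]); ex=np.array([CAD[0],CAD[1],0])+C@[0,-.064+.032*i,0]+[0,0,.064]
    for c in('scene','side'):
        q=proj(c,ex)[0]; r=sorted(env.pinpoint(c,name),key=lambda k:np.linalg.norm(np.array(k['uv'])-q)); print(c,'exp',q,'got',np.array(r[0]['uv']) if r else None)
E
python3 - <<'E'
from pp import *
p,R=place2(2,.134,-.009,24); print(clear(p,R)); letgo(p,R); moved(); seen(2,'sample2')
E
```

```text
[np.float64(0.1358), np.float64(0.1157), np.float64(0.192), np.float64(0.1189)]
down [-0.251  0.36   0.561] 0.017772714207574782
t 47.125
caddy uv [114.4 316.1 396.1 430.7]
scene exp [104.549 298.574] got [ 99.8 295.2]
side exp [396.784 415.967] got [399.4 417.7]
```

```bash
sed -i 's/,45)/,90)/g; s/env.move_straight(p+\[0,0,.065\],speed=.12)/env.move_straight(p+[0,0,.065],speed=.08)/' pp.py; python3 - <<'E'
from pp import *
pick((o+F@[0,-.06,0])[:2],F[:,1],.006)
moved()
p,R=put(3); hang2(3,'sample1',34)
E
```

```text
contact? [-0.059 -0.462 -0.327]
grip 0.01584897066266646 88.01805338182021 [-3.689 -2.858  7.829]
lifted 0.015366208260000942 88.10957848560065 51.8667
caddy uv [115.3 313.2 398.8 429.3]
over 0.01529750373905827 53.575
clear [np.float64(0.132), np.float64(0.1137), np.float64(0.1968), np.float64(0.1305)]
hang offset [-0.001 -0.004  0.004] tilt deg -4.01175973909502
```

```bash
python3 - <<'E'
from pp import *
p,R=put(3,phi=37,dyG=-.002); hang2(3,'sample1',37,dyG=-.002)
letgo(p,R); moved(); seen(3,'sample1')
# look at loose sample5
for c in('scene','side'):
    env.capture(c)
    print(c,[(np.array(r['uv']).round(),onz(c,r['uv'],.005),round(r['confidence'],2)) for r in env.pinpoint(c,'sample5')[:7]])
r=[.50,.325]
env.move_pose([.50,.24,.30],np.c_[[0,1,0],[1,0,0],[0,0,-1]])
im=env.capture('wrist').astype(int); cal=env.calibration('wrist'); np.save('s5.npy',im)
hsv=cv2.cvtColor(im.astype(np.uint8),cv2.COLOR_RGB2HSV)
for r in env.pinpoint('wrist','sample5')[:5]:
    u=np.array(r['uv']); x,y=int(u[0]),int(u[1]); print(u.round(),onz('wrist',u,.010),im[y,x],hsv[y,x])
E
```

```text
over 0.015091875973237849 54.025
clear [np.float64(0.1317), np.float64(0.1141), np.float64(0.1988), np.float64(0.1349)]
hang offset [ 0.001  0.002 -0.004] tilt deg 2.681040949731022
down [-0.035  0.496 -1.223] 0.013111151602206777
t 56.95Traceback (most recent call last):
  File "<stdin>", line 3, in <module>
  File "pp.py", line 53, in moved
    u=caddy_uv(); print('caddy uv',np.round(u,1)); return u
                                   ~~~~~~~~^^^^^
    return _wrapfunc(a, 'round', decimals=decimals, out=out)
    return _wrapit(obj, method, *args, **kwds)
    result = getattr(arr, method)(*args, **kwds)
TypeError: unsupported operand type(s) for *: 'NoneType' and 'float'
```

```bash
sed -i 's/np.round(u,1)/u/' pp.py; python3 - <<'E'
from pp import *
moved(); seen(3,'sample1')
for c in('scene','side'):
    print(c,[(np.array(r['uv']).round(),onz(c,r['uv'],.005),round(r['confidence'],2)) for r in env.pinpoint(c,'sample5')[:8]])
env.move_pose([.50,.24,.30],np.c_[[0,1,0],[1,0,0],[0,0,-1]])
im=env.capture('wrist').astype(int); np.save('s5.npy',im)
hsv=cv2.cvtColor(im.astype(np.uint8),cv2.COLOR_RGB2HSV)
for r in env.pinpoint('wrist','sample5')[:5]:
    u=np.array(r['uv']); x,y=int(u[0]),int(u[1]); print(u.round(),onz('wrist',u,.010),im[y,x],hsv[y,x])
E
```

```text
caddy uv [111.0, 316.5, 396.9, 434.0]
scene exp [120.794 297.476] got [115.7 296.7]
side exp [394.967 399.142] got [393.2 404. ]
scene [(array([441., 282.]), array([0.661, 0.284, 0.005]), 0.82), (array([416., 228.]), array([0.503, 0.323, 0.005]), 0.78), (array([100., 298.]), array([ 0.376, -0.399,  0.005]), 0.75), (array([ 80., 298.]), array([ 0.354, -0.438,  0.005]), 0.7), (array([ 63., 307.]), array([ 0.362, -0.474,  0.005]), 0.69), (array([116., 297.]), array([ 0.385, -0.369,  0.005]), 0.66), (array([386., 186.]), array([0.35 , 0.331, 0.005]), 0.61)]
side [(array([310., 199.]), array([0.508, 0.317, 0.005]), 0.81), (array([393., 404.]), array([ 0.449, -0.335,  0.005]), 0.79), (array([257., 207.]), array([0.354, 0.341, 0.005]), 0.71), (array([364., 194.]), array([0.667, 0.283, 0.005]), 0.7), (array([400., 425.]), array([ 0.442, -0.377,  0.005]), 0.64), (array([256., 244.]), array([0.312, 0.195, 0.005]), 0.6), (array([398., 442.]), array([ 0.425, -0.404,  0.005]), 0.58), (array([406., 461.]), array([ 0.421, -0.44 ,  0.005]), 0.47)]
[332. 117.] [0.517 0.312 0.01 ] [176 135  85] [ 16 132 176]
[488. 152.] [0.675 0.279 0.01 ] [  0 106 108] [ 91 255 108]
[135. 238.] [0.306 0.188 0.01 ] [  0 106 106] [ 90 255 106]
[163.  93.] [0.354 0.335 0.01 ] [174  68   0] [ 12 255 174]
```

```bash
python3 - <<'E'
from pp import *
im=np.load('s5.npy').astype(np.uint8); hsv=cv2.cvtColor(im,cv2.COLOR_RGB2HSV)
m=cv2.inRange(hsv,(10,85,110),(24,200,255)); m=cv2.morphologyEx(m,cv2.MORPH_CLOSE,np.ones((7,7)))
n,l,st,ce=cv2.connectedComponentsWithStats(m)
k=l[117,332]; print(k,st[k],ce[k])
pts=np.argwhere(l==k)[:,::-1].astype(np.float32); box=cv2.boxPoints(cv2.minAreaRect(pts)); W=np.array([onz('wrist',u,.009) for u in box]); print(W)
c=W.mean(0); e=[W[1]-W[0],W[2]-W[1]]; L=max(e,key=np.linalg.norm); print('c',c,'len',[np.linalg.norm(x) for x in e]); L/=np.linalg.norm(L); print('axis',L,np.degrees(np.arctan2(L[1],L[0])))
for sg in(1,-1):
    d=L*sg; d[2]=0; d/=np.linalg.norm(d); E=c-.06*d; zt=s2*(d+dn)
    for ys in(1,-1):
        R=orient(zt,ys*np.cross(dn,d)); p=np.array([E[0],E[1],.0])+d*.008+.011*s2*(d-dn)-.025*zt
        print(sg,ys,d,[env.inverse_kinematics(q,R) for q in(p,p-.07*zt,p+[0,0,.2])])
E
```

```text
8 [ 290   54   81  117 2344] [329.482 112.183]
[[0.475 0.36  0.009]
 [0.491 0.37  0.009]
 [0.557 0.27  0.009]
 [0.54  0.26  0.009]]
c [0.516 0.315 0.009] len [np.float64(0.01905924293993933), np.float64(0.11916473004185049)]
axis [ 0.553 -0.833  0.   ] -56.4559702550811
1 1 [ 0.553 -0.833  0.   ] [array([ 46.637,  42.004,  -7.086,  53.674, -43.529, -71.794]), array([ 50.859,  41.39 ,   0.591,  65.776, -42.459, -66.208]), array([ 46.637,  32.39 ,   8.222,  78.595, -43.529, -71.794])]
1 -1 [ 0.553 -0.833  0.   ] [array([ 46.637,  42.004,  -7.086,  53.674, -43.529, 108.206]), array([ 50.859,  41.39 ,   0.591,  65.776, -42.459, 113.792]), array([ 46.637,  32.39 ,   8.222,  78.595, -43.529, 108.206])]
-1 1 [-0.553  0.833  0.   ] [array([ 2.521, 46.58 ,  1.54 , 72.226, 37.298, 49.619]), array([-1.055, 46.253,  9.364, 82.7  , 35.595, 45.709]), array([ 2.521, 37.784, 16.705, 96.186, 37.298, 49.619])]
-1 -1 [-0.553  0.833  0.   ] [array([   2.521,   46.58 ,    1.54 ,   72.226,   37.298, -130.381]), array([  -1.055,   46.253,    9.364,   82.7  ,   35.595, -134.291]), array([   2.521,   37.784,   16.705,   96.186,   37.298, -130.381])]
```

```bash
python3 - <<'E'
from pp import *
d=np.array([-.553,.833,0]); d/=np.linalg.norm(d); c=np.array([.516,.315,0]); E=c-.06*d
pick(E[:2],d,.001)
moved()
p,R=put(4); hang2(4,'sample5',34)
E
```

```text
contact? [ 0.19  -0.564  0.738]
grip 0.01568991745300851 87.9921555519104 [ 0.818 -2.31   7.973]
lifted 0.01503100819392237 88.12180995941162 63.3833
caddy uv [109.6, 315.3, 395.8, 432.8]
over 0.015467788493875012 65.6833
clear [np.float64(0.132), np.float64(0.1137), np.float64(0.1968), np.float64(0.1305)]
hang offset [-0.002 -0.015 -0.002] tilt deg -16.387763686981277
```

```bash
python3 - <<'E'
from pp import *
p,R=put(4,phi=49,dyG=-.002,zG=.133); h=hang2(4,'sample5',49,dyG=-.002)
if h is not None and abs(h[1])<.006 and abs(h[0])<.012:
    letgo(p,R); moved(); seen(4,'sample5')
    ims=[]
    env.move_pose(o+F@[.04,-.10,.25],np.c_[F[:,1],F[:,0],[0,0,-1]])
    for c in('scene','side'):
        im=env.capture(c)[:,:,::-1]; u0=proj(c,[[CAD[0],CAD[1],.1]])[0].astype(int); x0=max(0,u0[0]-50);y0=u0[1]-50; ims.append(cv2.resize(im[y0:y0+100,x0:x0+100],(400,400),interpolation=cv2.INTER_CUBIC))
    cv2.imwrite('pics/fin.png',np.hstack(ims))
E
```

```text
over 0.015342962948377795 66.2417
clear [np.float64(0.1327), np.float64(0.1182), np.float64(0.2068), np.float64(0.1543)]
hang offset [-0.     0.001  0.007] tilt deg 1.011578746566428
down [ 0.771 -0.026 -0.411] 0.012766450583227472
t 69.1833
caddy uv [110.1, 320.3, 397.5, 434.8]
scene exp [136.982 296.383] got [129.6 294.9]
side exp [393.243 383.186] got [393.8 388.2]
```

View pics/fin.png

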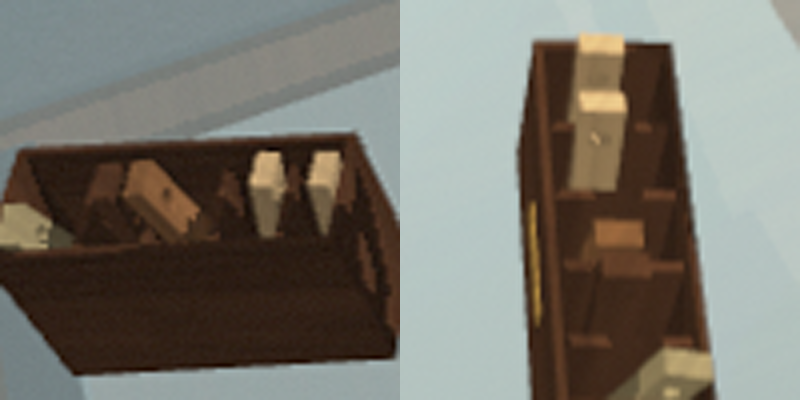

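```bash
python3 - <<'E'
from pp import *
C=Rz(CAD[2]); off={}
for c in('scene','side'):
    u0=proj(c,[[CAD[0],CAD[1],.1]])[0].astype(int); off[c]=np.array([max(0,u0[0]-50),u0[1]-50])
for n,a,b in (('s5',(325,160),(200,43)),('s1',(267,160),(202,98)),('s2',(145,166),(219,234)),('s3',(105,168),(227,264)),('s4',(25,215),(280,362))):
    uv=[('scene',off['scene']+np.array(a)/4-.4),('side',off['side']+np.array(b)/4-.4)]
    P=tri(uv); print(n,'caddy frame',C.T@(P-[CAD[0],CAD[1],0]),'res px',[np.round(proj(c,P)[0]-u,1).tolist() for c,u in uv])
E
```

```text
s5 caddy frame [0.    0.064 0.126] res px [[-0.9, 1.0], [-1.0, -1.0]]
s1 caddy frame [-0.002  0.037  0.127] res px [[-0.9, 0.9], [-1.0, -0.9]]
s2 caddy frame [-0.002 -0.023  0.125] res px [[-1.7, 1.6], [-2.0, -1.9]]
s3 caddy frame [-0.001 -0.038  0.13 ] res px [[-1.3, 1.2], [-1.4, -1.4]]
s4 caddy frame [ 0.017 -0.075  0.121] res px [[-1.4, 1.2], [-1.5, -1.4]]
```

All five strip tops are at about z 0.124, so every strip is seated. Now I press the lever shut.

```bash
python3 - <<'E'
from pp import *
R=np.c_[F[:,1],F[:,0],[0,0,-1]]; X=.085
env.set_gripper(0,30)
def tcp(a,ex=0): 
    c=np.array([-.052+.064*np.cos(a)-(.003+ex)*np.sin(a), .026+.064*np.sin(a)+(.003+ex)*np.cos(a)]); return o+F@[X,c[0]-.011,c[1]+.025]
p0=tcp(1.75,.02); env.move_pose(p0+[0,0,.08],R); env.move_straight(p0,speed=.15)
for a in np.r_[np.arange(1.8,.0,-.15),-.02,-.05]:
    env.move_straight(tcp(a),speed=.08); f=F.T@np.array(env.observe()['ft_force']); print(round(a,2),f)
env.sleep(.2); print(env.observe()['ee_pos'],tcp(0))
env.move_straight(tcp(0)+[0,0,.15],speed=.2)
env.move_pose(o+F@[.04,-.03,.23],R); env.set_gripper(.085)
im=save('wrist','end')
for q in('lever_tab','lever_pivot','pin_top'):
    for r in env.pinpoint('wrist',q)[:2]: print(q,np.array(r['uv']),round(r['confidence'],2),F.T@(onz('wrist',r['uv'],.061 if q=='pin_top' else .026)-o))
moved(); print(env.observe()['time_s'])
E
```

```text
1.8 [-0.024  0.066  0.018]
1.65 [ 0.067 -0.692  0.242]
1.5 [ 0.124 -0.738 -0.676]
1.35 [-0.072 -0.898  0.124]
1.2 [ 0.286 -0.936  1.099]
1.05 [ 0.158 -0.492 -0.13 ]
0.9 [ 0.231 -1.008  0.722]
0.75 [ 0.891 -0.194  0.508]
0.6 [0.124 0.004 0.976]
0.45 [ 0.67  -0.71   0.821]
0.3 [0.152 0.09  0.828]
0.15 [ 0.025 -0.301 -0.41 ]
-0.02 [ 0.512 -0.209 -0.728]
-0.05 [-0.017 -0.082 -0.338]
[0.612 0.049 0.051] [0.612 0.049 0.054]
lever_tab [352.5 156.4] 0.66 [0.07  0.014 0.026]
lever_pivot [346.9 239.6] 0.57 [ 0.067 -0.055  0.026]
pin_top [253.  120.5] 0.92 [-0.003  0.042  0.061]
caddy uv [112.6, 315.7, 396.4, 430.4]
78.5
```

The lever snapped shut, with the tab back at file (70,14). One firm press to make sure, and a quantitative comparison with the first shut image.

```bash
python3 - <<'E'
from pp import *
R=np.c_[F[:,1],F[:,0],[0,0,-1]]
a=cv2.imread('pics/file1.png'); b=cv2.imread('pics/end.png')
t=a[140:180,330:375]; r=cv2.matchTemplate(b,t,cv2.TM_CCOEFF_NORMED); print('tab',cv2.minMaxLoc(r)[1::2])
t=a[110:140,250:335]; r=cv2.matchTemplate(b,t,cv2.TM_CCOEFF_NORMED); print('arch',cv2.minMaxLoc(r)[1::2],'ref (250,110)')
env.set_gripper(0,30)
q=o+F@[.07,.010,0]
env.move_pose(q+[0,0,.12],R); env.move_straight(q+[0,0,.06],speed=.1)
z=.058
while z>.046:
    env.move_straight(q+[0,0,z],speed=.03); f=env.observe()['ft_force'][2]
    if f>6: break
    z-=.001
print('press z',z-.025,'f',f)
env.move_straight(q+[0,0,.2],speed=.2); env.sleep(.3)
moved(); print(env.observe()['time_s'])
E
```

```text
tab (0.9968745112419128, (329, 136))
arch (0.439248651266098, (249, 106)) ref (250,110)
press z 0.027999999999999997 f 9.796664547960814
caddy uv [111.5, 317.6, 397.1, 430.6]
83.45
```

```bash
python3 -c "
from rig import env
print(env.finish_job())"
```

```text
the job is handed in; nothing more can be done
None
```

The job is handed in: all five samples found (samples 1 to 5; no sample6 showed) stand on the bottom of the caddy's compartments. The lever is pressed fully down with the rings shut; the mug, remote control and coaster were never approached, but I took no final check of where they lie. Two of the samples lean in their compartments.

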